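Open the safety cap of the sanitiser concentrate

TASK

Open the bottle of sanitiser concentrate so that the spray bottle can be refilled. First take the locking pin from its wooden block and drop it fully home through the eyelet of the bottle cup's arm into the stand, so that the bottle cannot turn; then press the push-and-turn safety cap down, twist it free anticlockwise (seen from above) while it is down, lift it straight up and finish holding it in the gripper, upright and still, about 10 cm above its place on the bottle. Leave the pin in, and do not disturb the jars, the tub or the spray bottle.

Things in the scene. Friction and masses are not known exactly. Their poses are not given: they have to be found in the camera images.
- stand: Fixed steel stand: round foot 116 mm across, 12 mm high, and a bar along its own +y to a square socket block (40x40x26 mm) centred 95 mm from the foot's centre, with a 13 mm vertical hole right through. Origin: centre of the foot's underside, at worktop height; z up. Its place and yaw vary.
- bottle: White round bottle, 74 mm across, fixed in an aluminium cup (86 mm across, top at 40 mm) that swivels almost freely (0.03 N m) on the stand. The cup's arm reaches along its +y over the socket block and ends in a 38x38x10 mm eyelet plate, holes in line at the start. Neck collar 44 mm wide, 96 to 108 mm above the worktop. Origin: on the swivel axis at worktop height; yaw starts as the stand's.
- eyelet (a point): Centre of the eyelet's mouth, in the upper face of the arm (38 mm above the worktop). The hole is 13 mm wide with a 2 mm chamfer; below the 10 mm arm and a 2 mm gap the socket hole goes on, equally wide.
- cap: Grey ribbed round cap, 50 mm across, 32 mm high, 40 g, loose but locked on the bottle (underside at 114.5 mm). Origin: centre of its underside, z up. An inner spring lifts it with 7 N, 13 N when fully down (6.5 mm). At least 3 mm down (5 is good) it turns, anticlockwise from above only; it lifts off at 50 to 130 degrees of turn (75 is good, in one grasp). Grip any diameter, above mid-height.
- pin: Locking pin, upright in the wooden block at the start. Steel shank 10 mm thick, 34 mm long, tip tapered to 6 mm; collar 24 mm wide from 34 to 38 mm above the tip; black round handle 18 mm thick from 38 to 83 mm. Origin: centre of the tip's end, z up along the pin. About 70 g. Fully home, its collar rests on the arm, its tip 4 mm above the worktop.
- block_mouth (a point): Centre of the hole's mouth in the top of the fixed wooden pin block (56x56x42 mm, hole 13 mm wide, 40 mm deep); the pin's collar rests on this face, 42 mm above the worktop, at the start.
- spray: Bystander: trigger spray bottle, 56x120x272 mm, origin at the centre of its underside.
- honey: Bystander: glass jar with a red lid, 65 mm across, 100 mm high, origin at the centre of its underside.
- olives: Bystander: glass jar with a green lid, 63 mm across, 109 mm high, origin at the centre of its underside.
- pot: Bystander: small tub with a foil lid, 72 mm across, 71 mm high, origin at the centre of its underside.
There are look-alikes about, which are no part of the job. Of the things shaped like the cap, the grey one is meant.

How it is judged:
By the outcome, as a careful person would: the job done as asked, in the order asked, and still so for the second after the job is handed in, while the arm keeps its last pose, push and grip.
It also fails if it takes over 61 s, if anything falls off the work surface, if the arm or the gripper's body presses on something with over 40 N, if the wrist force passes 120 N, or if a joint passes its speed limit or range.

ROBOT

A 6-joint arm with a two-finger parallel gripper is mounted at the origin on a cart in front of the work surface, level with it; the furniture and walls round the work are solid. World frame = base frame: x ahead of the robot, y to its left, z up, the work surface at z = 0. Lengths are in m, angles in degrees, forces in N, time in s.
With the tool pointing down it reaches from about 0.375 to 0.925 m from the base axis. Payload 5.7 kg.
Tool frame: the origin (TCP) lies midway between the tips of the shut fingers; the grasp point (between the pads) lies 19 mm behind it; z points along the fingers, y is the line along which they close (so a half turn about z gives the same grasp; the last joint's range is limited). The gripper opens to 85 mm and grips with 20 to 120 N. Pads are 22 mm wide; open, the fingers measure 114 mm over their backs; the gripper's body (76 mm by 85 mm) begins 54 mm behind the grasp point. The pads swing forward as they close: fully open they stand 13 mm farther back than shut.
Start: joints at [-76.381, 20.558, 86.54, -0, 72.909, -6.595], TCP at [0.207, -0.563, 0.201] pointing down, gripper open.
Joint ranges: [-170.27, 170.27], [-57.76, 135], [12.27, 136.19], [-55.21, 235.2], [11.17, 155.16], [-170.74, 170.74]. Speed limits (degrees/s): [136.94, 136.94, 180, 180, 180, 180].

INTERFACE

Orientations are given as [roll, pitch, yaw] about the fixed x, y, z axes, in that order (R = Rz(yaw) Ry(pitch) Rx(roll)).
In Python, from bench import env, vision, ticket gives the robot as it stands.
- The arm moves only by the tool send_rows, never from a script. Its argument "steps" is a list of rows, each an object of numbers: "x", "y", "z": the shift along the world's x, y, z normalised to -1 to 1, where 1 is 100 mm; "rx", "ry", "rz": the turn, a rotation vector about the world's x, y, z normalised to -1 to 1, where 1 is 120 degrees; "grip": the gripper's target within -1 to 1 (fully open at 1, half-way at 0, shut at -1). A call has 1 to 10 rows; each row is the pose to reach, as a shift and turn from the pose commanded when the call began; what a row does not reach only later rows make up. A row lasts 1/10 s, in which the tool goes at most 50 mm and 8.59 degrees, less where a joint would pass 70% of its speed; a pose out of reach is approached as far as the arm can. A call with a number of a shift or a turn outside -1 to 1 is refused whole. A call with a gripper value outside its range is refused whole. The fingers move at their own pace and stop on an object; "force" is the grip in N (left out, the last holds). Time passes only in rows, so rows that repeat a pose let the fingers close. It gives the time, the measured TCP pose, the force, the opening and the grip force at its end, in the units of the state.
- env.get_obs(): the state, without advancing time (a new reading comes with each control period).
- vision.grab_frame(name): name is "scene" or "top"; returns a dict with "frame" (420x560x3 uint8, blue, green, red), "depth" (420x560 float32, m along the optical axis (not along the pixel's ray), 0 where there is no reading), "fx", "fy", "cx", "cy" (pixels), "world_to_cam" (4x4, takes a point from world to camera coordinates). Camera axes: x right, y up, looking along -z (the intrinsics and any distortion apply to the point x, -y, -z); pixel columns grow to the right and rows downward; lengths in m; the calibration is good to about 2 mm. A picture is of the moment at which its call begins.
- ticket.hand_in(): hands the job in; it is judged then, once.
The state is a dict: "t": time; "q": joint angles; "qd": joint speeds; "tau": joint torques, N m; "position": TCP position; "ee_rot": TCP orientation; "wrist_force": force on the tool from outside, world axes, zero at the start; "torque": the same for the moment, N m; "opening": finger opening in m; "gripper_force": force on a finger pad.
Only numpy, scipy, OpenCV 4.12 (cv2) and the standard library are available. Lean on these libraries where they do the work, as an engineer would, in place of code of your own. Each camera call takes 0.05 s, during which the arm holds its last target. There are 200 camera calls.

## Working session

There is one attempt and no reset: what is moved stays moved. The work goes in short steps, Python scripts to look and compute and a tool call to move; the robot and the scene stay as the last step left them, time stands still between calls to the robot, and variables do not carry over. Pictures are saved under pics/ and viewed, at most 10 in all, crops included, and the job is handed in when it is done.

Besides the shell and the picture viewer there is one more tool, called after ">>>" by a JSON object that holds its "op" and its "data". send_rows: Moves the arm, as the interface text tells. Scaled input: -1 to 1 covers 100 mm each way for a shift and 120 degrees each way for a turn. Its arguments: {"type":"object","properties":{"steps":{"type":"array"},"force":{"type":"number"}},"required":["steps"]}

```bash
mkdir -p pics
cat > h.py <<'E'
import numpy as np, cv2
from bench import env, vision, ticket
def grab(n):
    f=vision.grab_frame(n); np.savez('pics/%s.npz'%n,**{k:np.array(v) for k,v in f.items()}); return f
def load(n): return dict(np.load('pics/%s.npz'%n))
def world(f,u,v,d):
    x=(u-f['cx'])/f['fx']*d; y=(v-f['cy'])/f['fy']*d
    return (np.linalg.inv(f['world_to_cam'])@np.array([x,-y,-d,1]))[:3]
def ray(f,u,v):
    M=np.linalg.inv(f['world_to_cam']); o=M[:3,3]; p=world(f,u,v,1.); return o,(p-o)
def onz(f,u,v,z):
    o,d=ray(f,u,v); return o+d*(z-o[2])/d[2]
def cloud(f):
    v,u=np.mgrid[:420,:560]; d=f['depth']
    P=np.stack([(u-f['cx'])/f['fx']*d,-(v-f['cy'])/f['fy']*d,-d,np.ones_like(d)],-1)@np.linalg.inv(f['world_to_cam']).T
    P=P[...,:3]; P[d==0]=np.nan; return P
def proj(f,p):
    c=f['world_to_cam']@np.append(p,1); return f['cx']+f['fx']*c[0]/-c[2], f['cy']+f['fy']*-c[1]/-c[2]
E
python3 - <<'E'
from h import *
for n in('scene','top'):
    f=grab(n); cv2.imwrite('pics/%s0.png'%n,cv2.resize(f['frame'],(800,600)))
    print(n,{k:(v if np.size(v)<2 else 0) for k,v in f.items() if k not in('frame','depth')},np.linalg.inv(f['world_to_cam']).round(3))
print(env.get_obs())
E
```

```text
scene {'fx': 407.6664355042716, 'fy': 407.6664355042716, 'cx': 275.4281687989911, 'cy': 209.34076828978075, 'world_to_cam': 0} [[-0.782  0.452 -0.429  0.043]
 [-0.623 -0.552  0.554  0.578]
 [ 0.013  0.701  0.713  0.881]
 [ 0.     0.     0.     1.   ]]
top {'fx': 389.3595037608476, 'fy': 389.3595037608476, 'cx': 279.3961576976505, 'cy': 214.09338248876307, 'world_to_cam': 0} [[-0.009  0.997 -0.082  0.428]
 [-1.    -0.011 -0.028 -0.021]
 [-0.029  0.081  0.996  1.141]
 [ 0.     0.     0.     1.   ]]
{'t': 0.1, 'q': array([-7.63824308e+01,  2.05939551e+01,  8.65921026e+01, -1.27566035e-03,
        7.29101591e+01, -6.59406423e+00]), 'qd': array([ 0.0083629 , -0.02900321, -0.15979061, -0.01962337,  0.08324338,
        0.02194997]), 'tau': array([-2.85876322e-04, -5.28651989e+01, -2.79349655e+01, -2.04320131e-04,
        5.03426447e-03, -1.61783061e-05]), 'position': array([ 0.20712661, -0.5624046 ,  0.20014072]), 'ee_rot': array([-1.79904280e+02, -9.83833621e-03,  2.02120011e+01]), 'wrist_force': array([ 0.42811658, -0.18700874, -0.77688901]), 'torque': array([-0.02576189,  0.01726283, -0.02614249]), 'gripper_force': 0.0, 'opening': 0.085770090526693}
```

View pics/scene0.png

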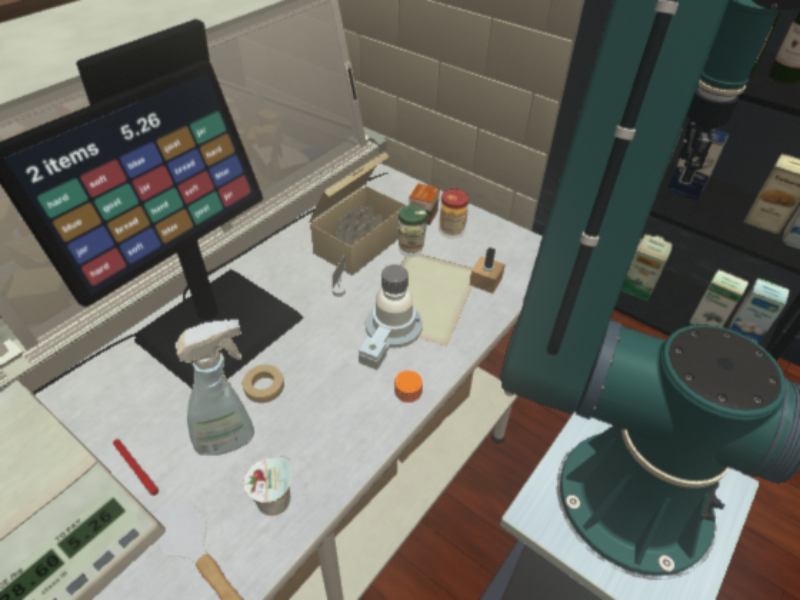

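View pics/top0.png

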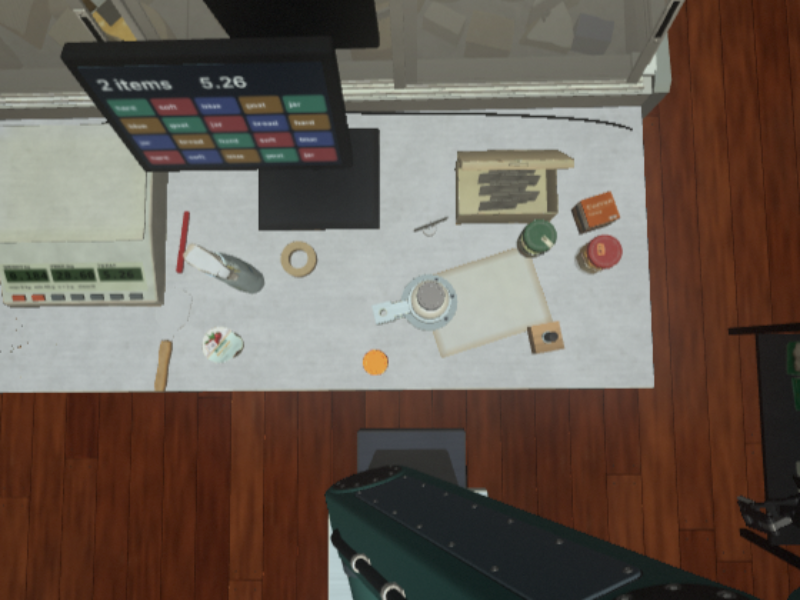

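The scene shows the bottle with the grey cap at (395,280), the eyelet arm at (375,345) and the pin in its block at (488,268). In the top view the cap is at (431,293), the eyelet at (383,312) and the pin at (548,337). Next, enlarged crops.

Run:
```python
from h import *
t=load('top');s=load('scene')
a=cv2.resize(t['frame'][180:255,255:405],None,fx=5.3,fy=5.3,interpolation=2)[:,:795]
b=s['frame'][160:265,240:380]; b=cv2.resize(b,None,fx=5.7,fy=5.7,interpolation=2)[:598]
cv2.imwrite('pics/tc.png',a);cv2.imwrite('pics/sc.png',b)
for n,f in(('top',t),('scene',s)):
    P=cloud(f); X,Y,Z=P[...,0],P[...,1],P[...,2]
    for nm,c,r,zl,zh in(('cap',(.49,-.03),.06,.135,.17),('pin',(.43,-.24),.06,.085,.13),('block',(.43,-.24),.06,.036,.048),('arm',(.47,.05),.05,.03,.046)):
        m=(np.hypot(X-c[0],Y-c[1])<r)&(Z>zl)&(Z<zh)
        q=P[m]
        if len(q): print(n,nm,len(q),np.median(q,0).round(4),q.min(0).round(4),q.max(0).round(4))
```

```text
top cap 275 [ 0.5241 -0.0475  0.1473] [ 0.5015 -0.0735  0.1362] [ 0.5473 -0.0246  0.1528]
top pin 37 [ 0.4517 -0.2778  0.0909] [ 0.4463 -0.2859  0.0863] [ 0.4598 -0.2691  0.0972]
top block 245 [ 0.4473 -0.2664  0.0426] [ 0.4223 -0.2981  0.037 ] [ 0.4782 -0.2456  0.0478]
top arm 176 [0.4989 0.0464 0.0377] [0.4222 0.0122 0.0301] [0.5188 0.0699 0.0426]
scene cap 239 [ 0.5209 -0.0401  0.1469] [ 0.5001 -0.0708  0.1352] [ 0.5474 -0.0193  0.1511]
scene pin 25 [ 0.4518 -0.2742  0.0891] [ 0.4441 -0.2845  0.0864] [ 0.4594 -0.2641  0.0932]
scene block 188 [ 0.4455 -0.264   0.042 ] [ 0.4194 -0.2992  0.0361] [ 0.478  -0.2435  0.0475]
scene arm 207 [0.4997 0.0499 0.0375] [0.4213 0.0105 0.0301] [0.5199 0.0723 0.0429]
```

View pics/tc.png

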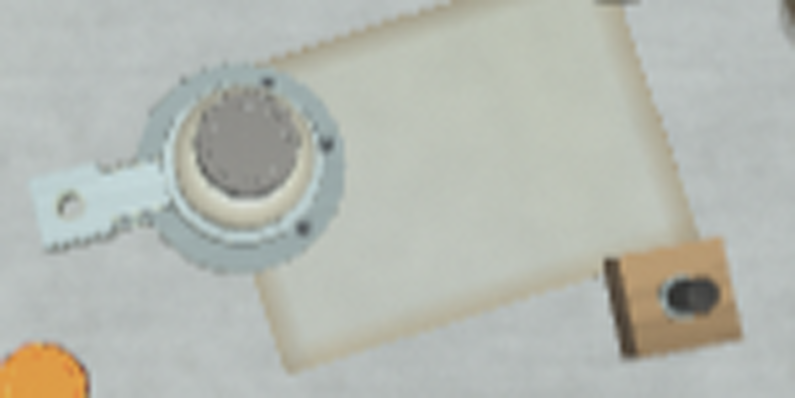

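View pics/sc.png

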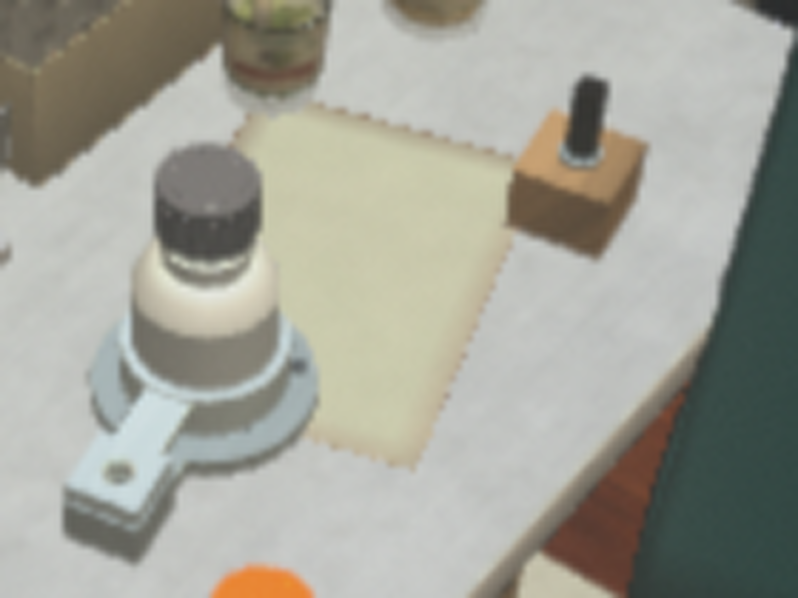

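In the top crop: cap top (245,142), eyelet (69,206), pin handle top about (704,294), collar about (688,297). In the scene crop: cap top (208,177), eyelet (120,472), pin handle top (594,80), collar (581,157).

```bash
cat >> h.py <<'E'
def tri(f,a,g,b):
    o,d=ray(f,*a);p,e=ray(g,*b)
    st=np.linalg.lstsq(np.stack([d,-e],1),p-o,rcond=None)[0]; A=o+st[0]*d;B=p+st[1]*e
    return (A+B)/2,np.linalg.norm(A-B)
E
python3 - <<'E'
from h import *
t=load('top');s=load('scene')
T=lambda c:(255+(c[0]+.5)/5.3-.5,180+(c[1]+.5)/5.3-.5); S=lambda c:(240+(c[0]+.5)/5.7-.5,160+(c[1]+.5)/5.7-.5)
for n,a,b,z in(('cap',(245,142),(208,177),.1465),('eye',(69,206),(120,472),.038),('ptop',(706,294),(594,80),.087),('collar',(686,298),(581,157),.046)):
    p,e=tri(t,T(a),s,S(b)); print(n,p.round(4),'gap',e.round(4),'top@z',onz(t,*T(a),z).round(4),'sc@z',onz(s,*S(b),z).round(4))
E
```

```text
cap [ 0.5279 -0.0476  0.1462] gap 0.0011 top@z [ 0.5283 -0.0473  0.1465] sc@z [ 0.5272 -0.0476  0.1465]
eye [0.5057 0.0444 0.0354] gap 0.001 top@z [0.5059 0.0446 0.038 ] sc@z [0.5039 0.0458 0.038 ]
ptop [ 0.4537 -0.2799  0.0922] gap 0.0009 top@z [ 0.4542 -0.281   0.087 ] sc@z [ 0.4561 -0.2858  0.087 ]
collar [ 0.4539 -0.2828  0.0356] gap 0.0009 top@z [ 0.4533 -0.2806  0.046 ] sc@z [ 0.4492 -0.2719  0.046 ]
```

>>> {"op": "send_rows", "data": {"steps": [{"x":1,"y":1,"rz":0.35,"grip":1},{"x":1,"y":1,"rz":0.35,"grip":1},{"x":1,"y":1,"rz":0.35,"grip":1},{"x":1,"y":1,"rz":0.35,"grip":1},{"x":1,"y":1,"rz":0.35,"grip":1}]}}

```text
invalid input
```

>>> {"op": "send_rows", "data": {"steps": [{"x":1,"y":1,"rz":0.345,"grip":1},{"x":1,"y":1,"rz":0.345,"grip":1},{"x":1,"y":1,"rz":0.345,"grip":1},{"x":1,"y":1,"rz":0.345,"grip":1},{"x":1,"y":1,"rz":0.345,"grip":1},{"x":1,"y":1,"rz":0.345,"grip":1}]}}

```text
invalid input
```

>>> {"op": "send_rows", "data": {"steps": [{"x":0.465,"y":0.825,"z":-0.6,"grip":1},{"x":0.465,"y":0.825,"z":-0.6,"grip":1},{"x":0.465,"y":0.825,"z":-0.6,"grip":1},{"x":0.465,"y":0.825,"z":-0.6,"grip":1},{"x":0.465,"y":0.825,"z":-0.6,"grip":1}]}}

```text
invalid input
```

>>> {"op": "send_rows", "data": {"steps": [{"x":1,"y":1,"z":0,"rx":0,"ry":0,"rz":0.35,"grip":1},{"x":1,"y":1,"z":0,"rx":0,"ry":0,"rz":0.35,"grip":1},{"x":1,"y":1,"z":0,"rx":0,"ry":0,"rz":0.35,"grip":1},{"x":1,"y":1,"z":0,"rx":0,"ry":0,"rz":0.35,"grip":1},{"x":1,"y":1,"z":0,"rx":0,"ry":0,"rz":0.35,"grip":1}]}}

```text
t: 0.6
position: [0.3082, -0.4614, 0.2006]
ee_rot: [-180.0, -0.0, 62.7]
wrist_force: [0.2, -0.1, -0.1]
opening: 0.0855
gripper_force: 0.0
```

>>> {"op": "send_rows", "data": {"steps": [{"x":1,"y":1,"z":0,"rx":0,"ry":0,"rz":0.345,"grip":1},{"x":1,"y":1,"z":0,"rx":0,"ry":0,"rz":0.345,"grip":1},{"x":1,"y":1,"z":0,"rx":0,"ry":0,"rz":0.345,"grip":1},{"x":1,"y":1,"z":0,"rx":0,"ry":0,"rz":0.345,"grip":1},{"x":1,"y":1,"z":0,"rx":0,"ry":0,"rz":0.345,"grip":1}]}}

```text
t: 1.1
position: [0.4081, -0.3614, 0.2005]
ee_rot: [-180.0, -0.1, 104.1]
wrist_force: [-0.0, -0.3, -0.2]
opening: 0.0853
gripper_force: 0.0
```

>>> {"op": "send_rows", "data": {"steps": [{"x":0.46,"y":0.82,"z":-0.5,"rx":0,"ry":0,"rz":0,"grip":1},{"x":0.46,"y":0.82,"z":-0.5,"rx":0,"ry":0,"rz":0,"grip":1},{"x":0.46,"y":0.82,"z":-0.5,"rx":0,"ry":0,"rz":0,"grip":1},{"x":0.46,"y":0.82,"z":-0.5,"rx":0,"ry":0,"rz":0,"grip":1},{"x":0.46,"y":0.82,"z":-0.5,"rx":0,"ry":0,"rz":0,"grip":1}]}}

```text
t: 1.6
position: [0.4534, -0.2819, 0.1512]
ee_rot: [-180.0, 0.1, 103.6]
wrist_force: [0.8, 0.2, 0.4]
opening: 0.0853
gripper_force: 0.0
```

>>> {"op": "send_rows", "data": {"steps": [{"x":0,"y":0.01,"z":-0.4,"rx":0,"ry":0,"rz":0,"grip":1},{"x":0,"y":0.01,"z":-0.8,"rx":0,"ry":0,"rz":0,"grip":1},{"x":0,"y":0.01,"z":-0.97,"rx":0,"ry":0,"rz":0,"grip":1},{"x":0,"y":0.01,"z":-0.97,"rx":0,"ry":0,"rz":0,"grip":1},{"x":0,"y":0.01,"z":-0.97,"rx":0,"ry":0,"rz":0,"grip":1}]}}

```text
t: 2.1
position: [0.4536, -0.2816, 0.0547]
ee_rot: [180.0, 0.1, 103.5]
wrist_force: [-0.4, 0.6, 0.3]
opening: 0.0851
gripper_force: 0.0
```

>>> {"op": "send_rows", "data": {"steps": [{"x":0,"y":0,"z":0,"rx":0,"ry":0,"rz":0,"grip":-1},{"x":0,"y":0,"z":0,"rx":0,"ry":0,"rz":0,"grip":-1},{"x":0,"y":0,"z":0,"rx":0,"ry":0,"rz":0,"grip":-1},{"x":0,"y":0,"z":0,"rx":0,"ry":0,"rz":0,"grip":-1},{"x":0,"y":0,"z":0,"rx":0,"ry":0,"rz":0,"grip":-1},{"x":0,"y":0,"z":0,"rx":0,"ry":0,"rz":0,"grip":-1},{"x":0,"y":0,"z":0,"rx":0,"ry":0,"rz":0,"grip":-1},{"x":0,"y":0,"z":0,"rx":0,"ry":0,"rz":0,"grip":-1}], "force": 50}}

```text
t: 2.9
position: [0.4538, -0.2803, 0.0544]
ee_rot: [180.0, 0.0, 103.6]
wrist_force: [-1.6, 0.3, 6.1]
opening: 0.0146
gripper_force: 48.8
```

Run:
```python
from h import *
s=grab('scene');t=grab('top');print(env.get_obs()['opening'])
a=cv2.resize(s['frame'][150:225,310:385],None,fx=5.3,fy=5.3,interpolation=2)
b=cv2.resize(t['frame'][205:280,345:420],None,fx=5.3,fy=5.3,interpolation=2)
cv2.imwrite('pics/g1.png',np.hstack([a,b]))
```

```text
0.014683908782490832
```

View pics/g1.png

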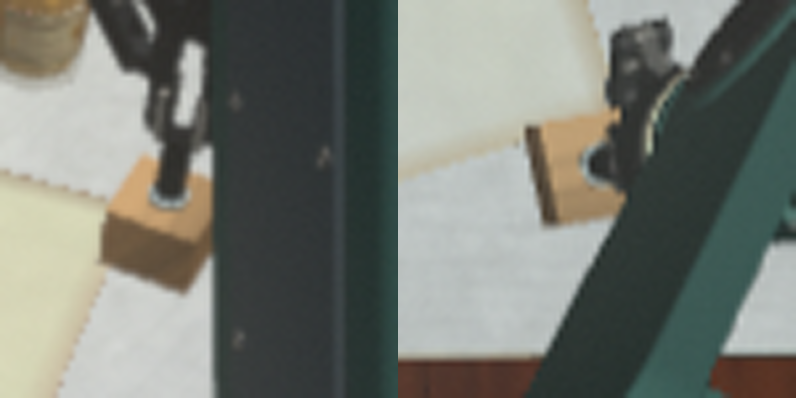

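The left half shows the collar at (168,192) with the handle between the fingers. The right half shows the collar at (600,165), well to the +y side of the fingers. The opening of 14.6 mm is below the 18 mm handle, so the grip is off-centre. I'll reopen, shift towards +y and regrip.

>>> {"op": "send_rows", "data": {"steps": [{"x":0,"y":0,"z":0,"rx":0,"ry":0,"rz":0,"grip":0},{"x":0,"y":0,"z":0,"rx":0,"ry":0,"rz":0,"grip":0},{"x":-0.015,"y":0.06,"z":0,"rx":0,"ry":0,"rz":0,"grip":0},{"x":-0.015,"y":0.06,"z":0,"rx":0,"ry":0,"rz":0,"grip":0},{"x":-0.015,"y":0.06,"z":0,"rx":0,"ry":0,"rz":0,"grip":-1},{"x":-0.015,"y":0.06,"z":0,"rx":0,"ry":0,"rz":0,"grip":-1},{"x":-0.015,"y":0.06,"z":0,"rx":0,"ry":0,"rz":0,"grip":-1},{"x":-0.015,"y":0.06,"z":0,"rx":0,"ry":0,"rz":0,"grip":-1},{"x":-0.015,"y":0.06,"z":0,"rx":0,"ry":0,"rz":0,"grip":-1},{"x":-0.015,"y":0.06,"z":0,"rx":0,"ry":0,"rz":0,"grip":-1}]}}

```text
t: 4.0
position: [0.452, -0.2742, 0.054]
ee_rot: [180.0, 0.0, 103.6]
wrist_force: [0.4, 0.3, 2.2]
opening: 0.0148
gripper_force: 48.8
```

>>> {"op": "send_rows", "data": {"steps": [{"x":0,"y":0,"z":0.1,"rx":0,"ry":0,"rz":0,"grip":-1},{"x":0,"y":0,"z":0.3,"rx":0,"ry":0,"rz":0,"grip":-1},{"x":0,"y":0,"z":0.6,"rx":0,"ry":0,"rz":0,"grip":-1},{"x":0,"y":0,"z":1,"rx":0,"ry":0,"rz":0,"grip":-1},{"x":0,"y":0,"z":1,"rx":0,"ry":0,"rz":0,"grip":-1}]}}

```text
t: 4.5
position: [0.4548, -0.2765, 0.1592]
ee_rot: [179.7, 0.4, 103.6]
wrist_force: [1.3, -1.6, -0.9]
opening: 0.0149
gripper_force: 48.9
```

>>> {"op": "send_rows", "data": {"steps": [{"x":-0.1,"y":0.2,"z":0.46,"rx":0,"ry":0,"rz":0,"grip":-1},{"x":-0.1,"y":0.5,"z":0.46,"rx":0,"ry":0,"rz":0,"grip":-1},{"x":-0.1,"y":0.8,"z":0.46,"rx":0,"ry":0,"rz":0,"grip":-1},{"x":-0.1,"y":1,"z":0.46,"rx":0,"ry":0,"rz":0,"grip":-1}]}}

```text
t: 4.9
position: [0.4409, -0.1721, 0.1999]
ee_rot: [-180.0, -0.0, 103.6]
wrist_force: [-0.9, -0.4, -1.3]
opening: 0.0148
gripper_force: 49.1
```

>>> {"op": "send_rows", "data": {"steps": [{"x":0,"y":0.3,"z":0,"rx":0,"ry":0,"rz":0,"grip":-1},{"x":0,"y":0.6,"z":0,"rx":0,"ry":0,"rz":0,"grip":-1},{"x":0,"y":1,"z":0,"rx":0,"ry":0,"rz":0,"grip":-1}]}}

```text
t: 5.2
position: [0.4414, -0.0735, 0.1997]
ee_rot: [-180.0, 0.0, 103.5]
wrist_force: [0.9, 0.4, -1.0]
opening: 0.0142
gripper_force: 49.1
```

>>> {"op": "send_rows", "data": {"steps": [{"x":0,"y":0.3,"z":0,"rx":0,"ry":0,"rz":0,"grip":-1},{"x":0,"y":0.6,"z":0,"rx":0,"ry":0,"rz":0,"grip":-1},{"x":0.2,"y":1,"z":0,"rx":0,"ry":0,"rz":0,"grip":-1},{"x":0.3,"y":1,"z":0,"rx":0,"ry":0,"rz":0,"grip":-1},{"x":0.3,"y":1,"z":0,"rx":0,"ry":0,"rz":0,"grip":-1}]}}

```text
t: 5.7
position: [0.4728, 0.0265, 0.1998]
ee_rot: [180.0, 0.0, 103.8]
wrist_force: [0.1, 0.4, -0.7]
opening: 0.0147
gripper_force: 49.1
```

>>> {"op": "send_rows", "data": {"steps": [{"x":0.32,"y":0.18,"z":-0.4,"rx":0,"ry":0,"rz":0,"grip":-1},{"x":0.32,"y":0.18,"z":-0.85,"rx":0,"ry":0,"rz":0,"grip":-1},{"x":0.32,"y":0.18,"z":-0.85,"rx":0,"ry":0,"rz":0,"grip":-1},{"x":0.32,"y":0.18,"z":-0.85,"rx":0,"ry":0,"rz":0,"grip":-1}]}}

```text
t: 6.1
position: [0.5019, 0.0429, 0.1143]
ee_rot: [-179.8, -0.0, 103.6]
wrist_force: [-0.1, -0.2, -0.4]
opening: 0.0145
gripper_force: 49.1
```

Run:
```python
from h import *
s=grab('scene');t=grab('top');p=env.get_obs()['position'];print(p)
print([np.round(proj(s,q),1) for q in ((.505,.045,.038),(p[0],p[1],p[2]-.046),(p[0],p[1],p[2]-.01))],[np.round(proj(t,q),1) for q in ((.505,.045,.038),(p[0],p[1],p[2]-.046))])
a=cv2.resize(s['frame'][185:260,230:305],None,fx=5.3,fy=5.3,interpolation=2)
b=cv2.resize(t['frame'][180:255,240:315],None,fx=5.3,fy=5.3,interpolation=2)
cv2.imwrite('pics/g2.png',np.hstack([a,b]))
```

```text
[0.50444958 0.04302287 0.11649117]
[array([260.5, 242. ]), array([261. , 233.7]), array([260.8, 224.5])] [array([267.5, 218.8]), array([267.5, 218.2])]
```

View pics/g2.png

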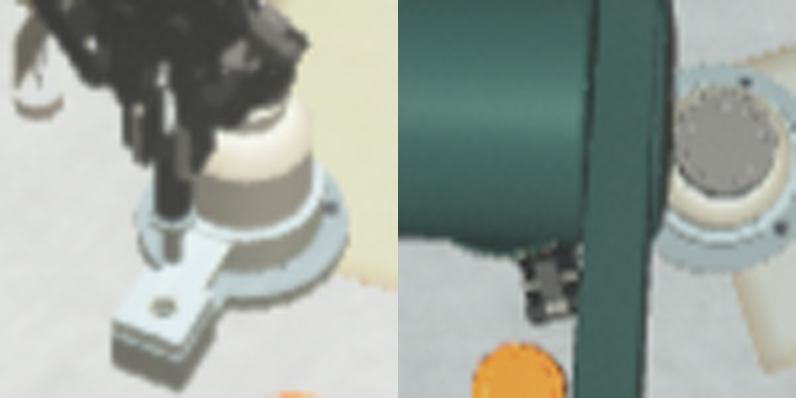

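The left half shows the pin tip at about (174,259) and the eyelet hole at (164,306). In the right half the arm hides the pin. Comparing the two on the scene rays:

Run:
```python
from h import *
s=load('scene');S=lambda u,v:(230+(u+.5)/5.3-.5,185+(v+.5)/5.3-.5)
for u in(172,174):
  for v in (257,260): print(u,v,onz(s,*S(u,v),.0705).round(4))
print('hole',onz(s,*S(164,306),.038).round(4),'collar',onz(s,*S(172.5,219),.1035).round(4))
```

```text
172 257 [0.5037 0.0396 0.0705]
172 260 [0.5025 0.0411 0.0705]
174 257 [0.503  0.039  0.0705]
174 260 [0.5017 0.0405 0.0705]
hole [0.5042 0.0458 0.038 ] collar [0.5004 0.0427 0.1035]
```

>>> {"op": "send_rows", "data": {"steps": [{"x":0.01,"y":0.055,"z":0,"rx":0,"ry":0,"rz":0,"grip":-1},{"x":0.01,"y":0.055,"z":-0.15,"rx":0,"ry":0,"rz":0,"grip":-1},{"x":0.01,"y":0.055,"z":-0.25,"rx":0,"ry":0,"rz":0,"grip":-1},{"x":0.01,"y":0.055,"z":-0.3,"rx":0,"ry":0,"rz":0,"grip":-1},{"x":0.01,"y":0.055,"z":-0.35,"rx":0,"ry":0,"rz":0,"grip":-1},{"x":0.01,"y":0.055,"z":-0.39,"rx":0,"ry":0,"rz":0,"grip":-1},{"x":0.01,"y":0.055,"z":-0.39,"rx":0,"ry":0,"rz":0,"grip":-1}]}}

```text
t: 6.9
position: [0.5045, 0.0495, 0.0755]
ee_rot: [-180.0, -0.0, 103.6]
wrist_force: [1.0, 1.0, -1.1]
opening: 0.0147
gripper_force: 49.1
```

>>> {"op": "send_rows", "data": {"steps": [{"x":0,"y":0,"z":-0.04,"rx":0,"ry":0,"rz":0,"grip":-1},{"x":0,"y":0,"z":-0.08,"rx":0,"ry":0,"rz":0,"grip":-1},{"x":0,"y":0,"z":-0.12,"rx":0,"ry":0,"rz":0,"grip":-1},{"x":0,"y":0,"z":-0.15,"rx":0,"ry":0,"rz":0,"grip":-1},{"x":0,"y":0,"z":-0.15,"rx":0,"ry":0,"rz":0,"grip":-1}]}}

```text
t: 7.4
position: [0.5044, 0.0495, 0.0603]
ee_rot: [-179.9, -0.0, 103.6]
wrist_force: [0.0, 0.1, -0.2]
opening: 0.0146
gripper_force: 49.1
```

>>> {"op": "send_rows", "data": {"steps": [{"x":0,"y":0,"z":-0.04,"rx":0,"ry":0,"rz":0,"grip":-1},{"x":0,"y":0,"z":-0.07,"rx":0,"ry":0,"rz":0,"grip":-1},{"x":0,"y":0,"z":-0.09,"rx":0,"ry":0,"rz":0,"grip":-1},{"x":0,"y":0,"z":-0.1,"rx":0,"ry":0,"rz":0,"grip":-1},{"x":0,"y":0,"z":-0.1,"rx":0,"ry":0,"rz":0,"grip":-1}]}}

```text
t: 7.9
position: [0.5047, 0.0495, 0.0507]
ee_rot: [-180.0, -0.0, 103.6]
wrist_force: [0.6, 0.1, -0.7]
opening: 0.0145
gripper_force: 49.1
```

Run:
```python
from h import *
s=grab('scene')
cv2.imwrite('pics/g3.png',cv2.resize(s['frame'][185:260,230:305],None,fx=7,fy=7,interpolation=2))
o=env.get_obs();print(o['position'],o['wrist_force'])
```

```text
[0.50478547 0.04949058 0.05081787] [ 0.10765995  0.454      -1.29889099]
```

View pics/g3.png

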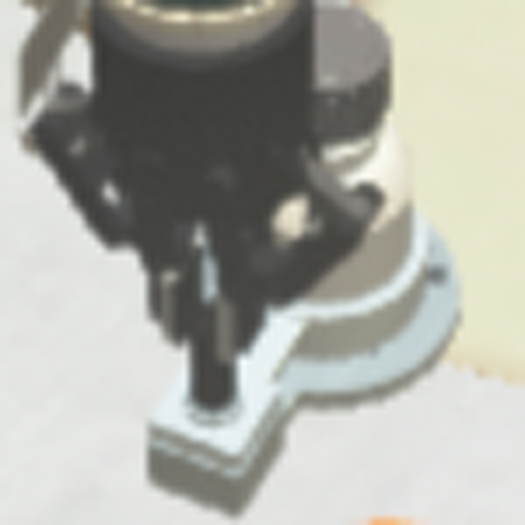

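The pin is in the eyelet with its collar at about (213,412), close to the arm. I'll press gently until I feel contact.

>>> {"op": "send_rows", "data": {"steps": [{"x":0,"y":0,"z":-0.01,"rx":0,"ry":0,"rz":0,"grip":-1},{"x":0,"y":0,"z":-0.02,"rx":0,"ry":0,"rz":0,"grip":-1},{"x":0,"y":0,"z":-0.02,"rx":0,"ry":0,"rz":0,"grip":-1}]}}

```text
t: 8.25
position: [0.506, 0.0495, 0.0498]
ee_rot: [179.9, 0.0, 103.6]
wrist_force: [-0.1, 0.0, 7.2]
opening: 0.015
gripper_force: 50.2
```

>>> {"op": "send_rows", "data": {"steps": [{"x":0,"y":0,"z":0.01,"rx":0,"ry":0,"rz":0,"grip":0.2},{"x":0,"y":0,"z":0.01,"rx":0,"ry":0,"rz":0,"grip":0.2},{"x":0,"y":0,"z":0.01,"rx":0,"ry":0,"rz":0,"grip":0.2},{"x":0,"y":0,"z":0.01,"rx":0,"ry":0,"rz":0,"grip":0.2},{"x":0,"y":0,"z":0.2,"rx":0,"ry":0,"rz":0,"grip":0.2},{"x":0,"y":0,"z":0.5,"rx":0,"ry":0,"rz":0,"grip":0.2},{"x":0,"y":0,"z":0.9,"rx":0,"ry":0,"rz":0,"grip":1},{"x":0,"y":0,"z":1,"rx":0,"ry":0,"rz":0,"grip":1},{"x":0,"y":0,"z":1,"rx":0,"ry":0,"rz":0,"grip":1}]}}

```text
t: 9.15
position: [0.5064, 0.0495, 0.1506]
ee_rot: [179.8, 0.1, 103.6]
wrist_force: [-0.4, 0.4, -0.1]
opening: 0.0856
gripper_force: 0.0
```

>>> {"op": "send_rows", "data": {"steps": [{"x":0,"y":0,"z":0.5,"rx":0,"ry":0,"rz":0,"grip":1},{"x":0.1,"y":-0.5,"z":0.6,"rx":0,"ry":0,"rz":0,"grip":1},{"x":0.22,"y":-0.97,"z":0.6,"rx":0,"ry":0,"rz":0,"grip":1},{"x":0.22,"y":-0.97,"z":0.6,"rx":0,"ry":0,"rz":0,"grip":1},{"x":0.22,"y":-0.97,"z":0.6,"rx":0,"ry":0,"rz":0,"grip":1}]}}

```text
t: 9.65
position: [0.5258, -0.0482, 0.207]
ee_rot: [-179.8, -0.1, 103.5]
wrist_force: [-0.0, 1.1, 0.1]
opening: 0.0853
gripper_force: 0.0
```

Run:
```python
from h import *
s=grab('scene')
cv2.imwrite('pics/g4.png',cv2.resize(s['frame'][165:265,225:325],None,fx=5.8,fy=5.8,interpolation=2))
o=env.get_obs();print(o['position'])
P=cloud(s);X,Y,Z=P[...,0],P[...,1],P[...,2]
m=(np.hypot(X-.504,Y-.047)<.03)&(Z>.05)&(Z<.12); print('pin pts',m.sum(),P[m].min(0),P[m].max(0),np.median(P[m],0))
```

```text
[ 0.52539619 -0.04720265  0.20702919]
pin pts 90 [0.49513583 0.04009453 0.05042846] [0.51334822 0.05688908 0.0900086 ] [0.5007472  0.051209   0.07646523]
```

View pics/g4.png

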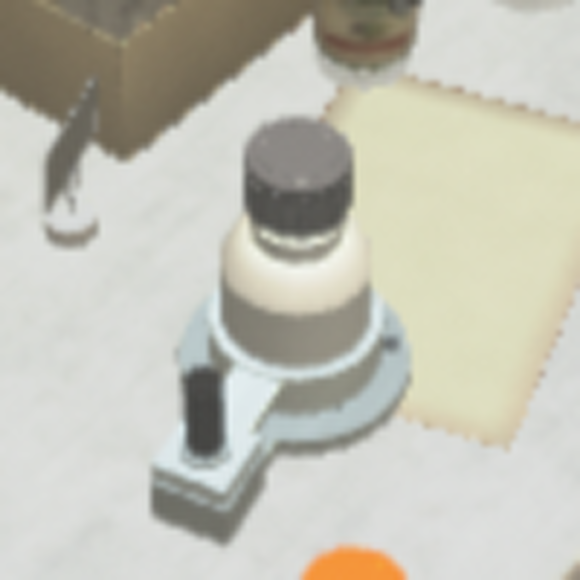

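The pin is home: its collar sits on the arm at (205,458). The gripper isn't in this crop, so I'll check where it should appear.

Run:
```python
from h import *
s=load('scene')
for p in((.5254,-.0472,.207),(.5254,-.0472,.22),(.528,-.0475,.1465),(.5254+.05,-.037,.22)): print(np.round(proj(s,np.array(p)),1), [(225,165)])
c=s['frame'][100:200,240:340]; cv2.imwrite('pics/g5.png',cv2.resize(c,None,fx=5.8,fy=5.8,interpolation=2))
```

```text
[276.9 173.5] [(225, 165)]
[277.  169.6] [(225, 165)]
[275.8 190.5] [(225, 165)]
[259.1 163.5] [(225, 165)]
```

View pics/g5.png

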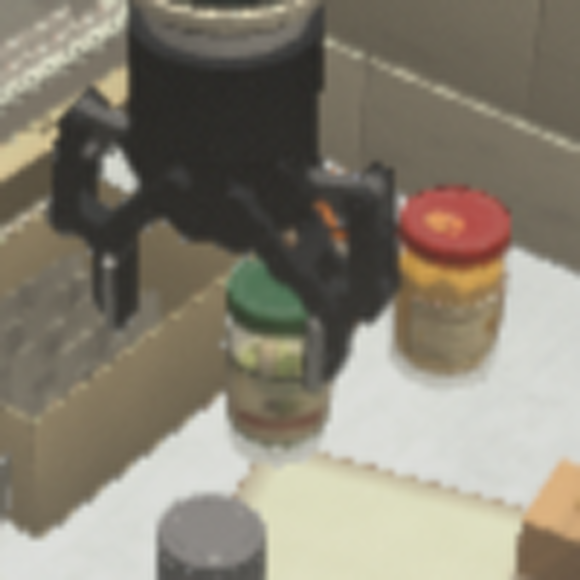

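The grey cap's top is at (212,530). The open fingers straddle its axis, with tips at (120,320) and (318,380). Descending on the cap now.

>>> {"op": "send_rows", "data": {"steps": [{"x":0.025,"y":0,"z":-0.3,"rx":0,"ry":0,"rz":0,"grip":1},{"x":0.025,"y":0,"z":-0.6,"rx":0,"ry":0,"rz":0,"grip":1},{"x":0.025,"y":0,"z":-0.8,"rx":0,"ry":0,"rz":0,"grip":1},{"x":0.025,"y":0,"z":-0.92,"rx":0,"ry":0,"rz":0,"grip":1},{"x":0.025,"y":0,"z":-0.92,"rx":0,"ry":0,"rz":0,"grip":1},{"x":0.025,"y":0,"z":-0.92,"rx":0,"ry":0,"rz":0,"grip":1}]}}

```text
t: 10.3
position: [0.5293, -0.0469, 0.117]
ee_rot: [-180.0, -0.0, 103.7]
wrist_force: [1.4, -0.3, -0.5]
opening: 0.0853
gripper_force: 0.0
```

>>> {"op": "send_rows", "data": {"steps": [{"x":0,"y":0,"z":0,"rx":0,"ry":0,"rz":0,"grip":-1},{"x":0,"y":0,"z":0,"rx":0,"ry":0,"rz":0,"grip":-1},{"x":0,"y":0,"z":0,"rx":0,"ry":0,"rz":0,"grip":-1},{"x":0,"y":0,"z":0,"rx":0,"ry":0,"rz":0,"grip":-1},{"x":0,"y":0,"z":0,"rx":0,"ry":0,"rz":0,"grip":-1},{"x":0,"y":0,"z":0,"rx":0,"ry":0,"rz":0,"grip":-1}], "force": 80}}

```text
t: 10.9
position: [0.5293, -0.0476, 0.117]
ee_rot: [180.0, 0.0, 103.6]
wrist_force: [0.5, 0.6, -0.1]
opening: 0.0003
gripper_force: 0.0
```

The fingers shut on nothing, so they must have passed above the cap. I'll check with depth.

Run:
```python
from h import *
s=grab('scene');t=grab('top');o=env.get_obs();print(o['position'],o['opening'],o['wrist_force'])
P=cloud(s);X,Y,Z=P[...,0],P[...,1],P[...,2]
m=(np.hypot(X-.528,Y+.0475)<.035)
for lo in np.arange(.09,.26,.01):
    k=m&(Z>=lo)&(Z<lo+.01)
    if k.sum(): print(round(lo,2),k.sum(),P[k].mean(0).round(3),P[k].std(0).round(3),s['frame'][k].mean(0).round())
a=cv2.resize(s['frame'][145:220,230:330],(800,600),interpolation=2)
cv2.imwrite('pics/g6.png',a)
```

```text
[ 0.52928624 -0.04756439  0.11688118] 0.00019625099180817915 [-0.07444055 -0.25319543 -0.18993473]
0.09 128 [ 0.516 -0.034  0.094] [0.016 0.014 0.002] [212. 226. 227.]
0.1 51 [ 0.516 -0.033  0.105] [0.01  0.008 0.003] [157. 170. 171.]
0.11 17 [ 0.514 -0.031  0.117] [0.011 0.009 0.002] [129. 139. 139.]
0.12 51 [ 0.514 -0.031  0.125] [0.012 0.01  0.003] [89. 94. 95.]
0.13 52 [ 0.514 -0.031  0.135] [0.012 0.01  0.003] [84. 88. 89.]
0.14 156 [ 0.52  -0.038  0.146] [0.013 0.012 0.002] [123. 127. 130.]
0.15 18 [ 0.523 -0.04   0.155] [0.006 0.007 0.002] [92. 97. 98.]
0.16 39 [ 0.523 -0.039  0.165] [0.008 0.005 0.003] [82. 88. 89.]
0.17 33 [ 0.524 -0.039  0.175] [0.008 0.005 0.003] [79. 84. 85.]
0.18 23 [ 0.523 -0.037  0.185] [0.007 0.004 0.003] [84. 90. 91.]
0.19 67 [ 0.526 -0.037  0.196] [0.017 0.006 0.003] [69. 74. 74.]
0.2 82 [ 0.523 -0.041  0.204] [0.02  0.01  0.002] [60. 64. 65.]
0.21 53 [ 0.527 -0.036  0.215] [0.019 0.009 0.003] [59. 63. 64.]
0.22 48 [ 0.524 -0.032  0.225] [0.013 0.004 0.003] [54. 57. 58.]
0.23 53 [ 0.521 -0.034  0.235] [0.015 0.005 0.003] [52. 56. 57.]
0.24 79 [ 0.521 -0.033  0.245] [0.018 0.006 0.003] [51. 54. 55.]
0.25 81 [ 0.522 -0.034  0.255] [0.017 0.006 0.002] [53. 56. 57.]
```

View pics/g6.png

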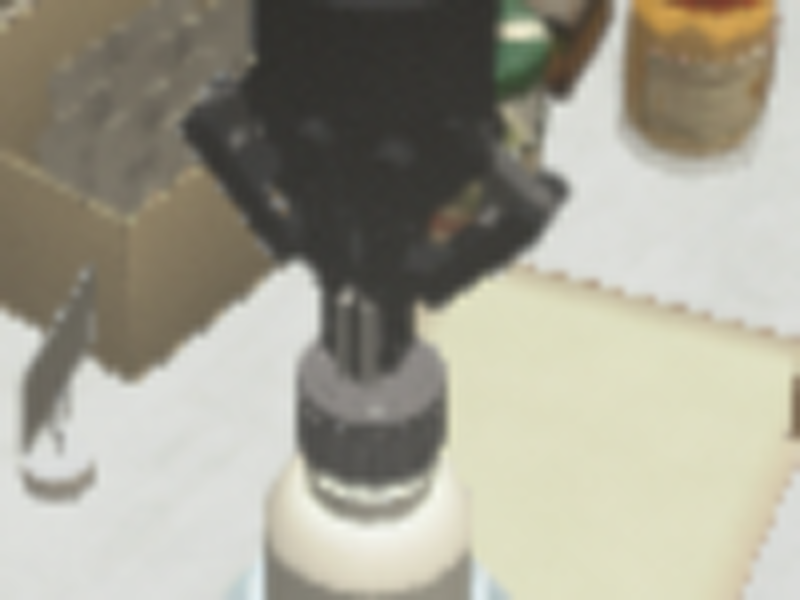

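The picture shows the shut fingertips just on top of the cap at (365,375), so the tips are about 20–30 mm farther back than the reported TCP. I'll lift, open, go 20 mm deeper and regrip.

>>> {"op": "send_rows", "data": {"steps": [{"x":0,"y":0,"z":0.15,"rx":0,"ry":0,"rz":0,"grip":1},{"x":0,"y":0,"z":0.15,"rx":0,"ry":0,"rz":0,"grip":1},{"x":0,"y":0,"z":0.15,"rx":0,"ry":0,"rz":0,"grip":1},{"x":0,"y":0,"z":0.15,"rx":0,"ry":0,"rz":0,"grip":1},{"x":0,"y":0,"z":0.15,"rx":0,"ry":0,"rz":0,"grip":1},{"x":0,"y":0,"z":0.15,"rx":0,"ry":0,"rz":0,"grip":1},{"x":0,"y":0,"z":0.15,"rx":0,"ry":0,"rz":0,"grip":1}]}}

```text
t: 11.7
position: [0.5291, -0.0475, 0.1316]
ee_rot: [-180.0, -0.0, 103.6]
wrist_force: [0.3, 0.1, 1.0]
opening: 0.0855
gripper_force: 0.0
```

>>> {"op": "send_rows", "data": {"steps": [{"x":0,"y":0,"z":-0.1,"rx":0,"ry":0,"rz":0,"grip":1},{"x":0,"y":0,"z":-0.2,"rx":0,"ry":0,"rz":0,"grip":1},{"x":0,"y":0,"z":-0.28,"rx":0,"ry":0,"rz":0,"grip":1},{"x":0,"y":0,"z":-0.35,"rx":0,"ry":0,"rz":0,"grip":1},{"x":0,"y":0,"z":-0.35,"rx":0,"ry":0,"rz":0,"grip":1}]}}

```text
t: 12.2
position: [0.5282, -0.0473, 0.0954]
ee_rot: [-179.9, -0.1, 103.6]
wrist_force: [-0.5, 0.2, 0.1]
opening: 0.085
gripper_force: 0.0
```

>>> {"op": "send_rows", "data": {"steps": [{"x":0,"y":0,"z":0,"rx":0,"ry":0,"rz":0,"grip":-1},{"x":0,"y":0,"z":0,"rx":0,"ry":0,"rz":0,"grip":-1},{"x":0,"y":0,"z":0,"rx":0,"ry":0,"rz":0,"grip":-1},{"x":0,"y":0,"z":0,"rx":0,"ry":0,"rz":0,"grip":-1},{"x":0,"y":0,"z":0,"rx":0,"ry":0,"rz":0,"grip":-1},{"x":0,"y":0,"z":0,"rx":0,"ry":0,"rz":0,"grip":-1}], "force": 80}}

```text
t: 12.8
position: [0.5292, -0.0477, 0.0977]
ee_rot: [180.0, 0.0, 103.6]
wrist_force: [-2.6, -0.3, 5.6]
opening: 0.0472
gripper_force: 81.0
```

>>> {"op": "send_rows", "data": {"steps": [{"x":0,"y":0,"z":-0.02,"rx":0,"ry":0,"rz":0,"grip":-1},{"x":0,"y":0,"z":-0.04,"rx":0,"ry":0,"rz":0,"grip":-1},{"x":0,"y":0,"z":-0.055,"rx":0,"ry":0,"rz":0,"grip":-1},{"x":0,"y":0,"z":-0.055,"rx":0,"ry":0,"rz":0,"grip":-1}]}}

```text
t: 13.2
position: [0.5293, -0.0477, 0.0926]
ee_rot: [180.0, 0.0, 103.6]
wrist_force: [-4.0, -0.6, 10.9]
opening: 0.0467
gripper_force: 81.3
```

>>> {"op": "send_rows", "data": {"steps": [{"x":0,"y":0,"z":0,"rx":0,"ry":0,"rz":0.04,"grip":-1},{"x":0,"y":0,"z":0,"rx":0,"ry":0,"rz":0.08,"grip":-1},{"x":0,"y":0,"z":0,"rx":0,"ry":0,"rz":0.12,"grip":-1},{"x":0,"y":0,"z":0,"rx":0,"ry":0,"rz":0.16,"grip":-1},{"x":0,"y":0,"z":0,"rx":0,"ry":0,"rz":0.16,"grip":-1}]}}

```text
t: 13.7
position: [0.5293, -0.0475, 0.0927]
ee_rot: [180.0, 0.0, 123.0]
wrist_force: [-3.0, 1.4, 10.8]
opening: 0.0473
gripper_force: 81.4
```

```bash
python3 -c "
from h import *
o=env.get_obs();print(o['wrist_force'],o['torque'],o['opening'],o['q'])"
```

```text
[-3.0294851   1.35789964 10.76909941] [ 0.06285718  0.72148796 -0.03004917] 0.04726003058110701 [-1.25711528e+01  2.22118478e+01  1.01965808e+02 -5.83889052e-03
  5.57938916e+01 -4.55217145e+01]
```

>>> {"op": "send_rows", "data": {"steps": [{"x":0,"y":0,"z":0,"rx":0,"ry":0,"rz":0.06,"grip":-1},{"x":0,"y":0,"z":0,"rx":0,"ry":0,"rz":0.12,"grip":-1},{"x":0,"y":0,"z":0,"rx":0,"ry":0,"rz":0.18,"grip":-1},{"x":0,"y":0,"z":0,"rx":0,"ry":0,"rz":0.24,"grip":-1},{"x":0,"y":0,"z":0,"rx":0,"ry":0,"rz":0.3,"grip":-1},{"x":0,"y":0,"z":0,"rx":0,"ry":0,"rz":0.36,"grip":-1},{"x":0,"y":0,"z":0,"rx":0,"ry":0,"rz":0.42,"grip":-1},{"x":0,"y":0,"z":0,"rx":0,"ry":0,"rz":0.48,"grip":-1},{"x":0,"y":0,"z":0,"rx":0,"ry":0,"rz":0.48,"grip":-1},{"x":0,"y":0,"z":0,"rx":0,"ry":0,"rz":0.48,"grip":-1}]}}

```text
t: 14.7
position: [0.5297, -0.0475, 0.0929]
ee_rot: [-180.0, 0.1, -179.6]
wrist_force: [-2.8, 1.5, 12.0]
opening: 0.0467
gripper_force: 81.4
```

```bash
python3 -c "
from h import *
o=env.get_obs();print(o['wrist_force'],o['torque'],o['opening'])"
```

```text
[-2.79436257  1.46700889 12.02644004] [ 0.1190812   0.59162243 -0.01929681] 0.04671128325914348
```

>>> {"op": "send_rows", "data": {"steps": [{"x":0,"y":0,"z":0.04,"rx":0,"ry":0,"rz":0,"grip":-1},{"x":0,"y":0,"z":0.08,"rx":0,"ry":0,"rz":0,"grip":-1},{"x":0,"y":0,"z":0.14,"rx":0,"ry":0,"rz":0,"grip":-1},{"x":0,"y":0,"z":0.2,"rx":0,"ry":0,"rz":0,"grip":-1},{"x":0,"y":0,"z":0.2,"rx":0,"ry":0,"rz":0,"grip":-1}]}}

```text
t: 15.2
position: [0.5302, -0.0477, 0.1123]
ee_rot: [-180.0, 0.1, -179.6]
wrist_force: [0.6, 0.1, 0.0]
opening: 0.0468
gripper_force: 82.1
```

Free, with no force on the wrist. Raising it the rest of the way.

>>> {"op": "send_rows", "data": {"steps": [{"x":0,"y":0,"z":0.15,"rx":0,"ry":0,"rz":0,"grip":-1},{"x":0,"y":0,"z":0.35,"rx":0,"ry":0,"rz":0,"grip":-1},{"x":0,"y":0,"z":0.55,"rx":0,"ry":0,"rz":0,"grip":-1},{"x":0,"y":0,"z":0.75,"rx":0,"ry":0,"rz":0,"grip":-1},{"x":0,"y":0,"z":0.85,"rx":0,"ry":0,"rz":0,"grip":-1},{"x":0,"y":0,"z":0.85,"rx":0,"ry":0,"rz":0,"grip":-1},{"x":0,"y":0,"z":0.85,"rx":0,"ry":0,"rz":0,"grip":-1},{"x":0,"y":0,"z":0.85,"rx":0,"ry":0,"rz":0,"grip":-1}]}}

```text
t: 16.0
position: [0.5284, -0.0473, 0.1951]
ee_rot: [180.0, -0.1, -179.6]
wrist_force: [0.8, 0.9, -0.6]
opening: 0.0468
gripper_force: 82.1
```

Run:
```python
from h import *
s0=load('scene');s=grab('scene');o=env.get_obs();print(o['position'],o['opening'],o['gripper_force'],o['wrist_force'])
P=cloud(s);X,Y,Z=P[...,0],P[...,1],P[...,2]
m=(np.hypot(X-.528,Y+.0475)<.04)
for lo in np.arange(.08,.28,.01):
    k=m&(Z>=lo)&(Z<lo+.01)
    print(round(lo,2),k.sum(),P[k].mean(0).round(3),s['frame'][k].mean(0).round()) if k.sum() else print(round(lo,2),0)
m=(np.hypot(X-.504,Y-.047)<.03)&(Z>.05)&(Z<.12); print('pin',m.sum(),P[m].max(0),np.median(P[m],0))
```

```text
[ 0.52846651 -0.04734629  0.19518951] 0.047292481618942665 82.12902758968994 [ 0.21652528  0.64714102 -0.67445885]
0.08 124 [ 0.512 -0.029  0.085] [190. 209. 214.]
0.09 134 [ 0.517 -0.034  0.094] [209. 223. 224.]
0.1 80 [ 0.52  -0.036  0.107] [188. 202. 201.]
0.11 32 [ 0.518 -0.038  0.114] [158. 172. 173.]
0.12 77 [ 0.523 -0.041  0.126] [188. 202. 200.]
0.13 24 [ 0.523 -0.041  0.135] [138. 147. 146.]
0.14 26 [ 0.525 -0.046  0.142] [133. 139. 142.]
0.15 0
0.16 0
0.17 0
0.18 0
0.19 0
0.2 0
0.21 42 [ 0.514 -0.03   0.217] [101. 105. 106.]
0.22 50 [ 0.509 -0.033  0.225] [76. 81. 82.]
0.23 53 [ 0.511 -0.031  0.235] [79. 84. 85.]
0.24 194 [ 0.52  -0.044  0.244] [107. 111. 114.]
0.25 52 [ 0.523 -0.046  0.254] [60. 66. 67.]
0.26 49 [ 0.523 -0.056  0.265] [68. 75. 75.]
0.27 53 [ 0.522 -0.052  0.276] [58. 62. 63.]
pin 82 [0.51127425 0.05723392 0.09060172] [0.49953935 0.0514812  0.07626249]
```

The cap is off and held with its underside at about 0.214 m, 10 cm above its place, and the pin is still home.

```bash
python3 -c "
from bench import ticket
print(ticket.hand_in())"
```

```text
the job is handed in; nothing more can be done
None
```

The pin is fully home, and the grey cap is off and held still about 10 cm above the bottle; the job was handed in at about 16 s (no verdict was returned), and I did not re-check the jars, tub and spray bottle.

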